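# Load the blue-lidded sample pot and latch the imaging dock's tray

## Task

Put the sample pot with the blue lid into the pocket of the imaging dock's raised tray, setting it down upright rather than dropping it. Then press the tray all the way down and let go, so that the push-push latch catches and the tray stays down, flush with the housing, with the pot still standing in it. Leave the other two pots where they are.

Things in the scene. Friction and masses are not known exactly. Their poses are not given: they have to be found in the camera images.
- pot_blue: The pot to load: round sample pot, white body with a blue screw lid, 46 mm across the lid (44 mm below it) and 32 mm tall, about 80 g, standing upright on the bench. The lid is the upper 12 mm. Origin at the centre of its underside, z up.
- pot_orange: Same pot with an orange lid; to be left alone. Origin at the centre of its underside.
- pot_white: Same pot with a white lid; to be left alone. Origin at the centre of its underside.
- tray_pocket (a point): Centre of the pocket's flat floor, in the tray of the imaging dock; it moves with the tray. The dock is a fixed white box 170 mm (x) by 250 mm (y) and 90 mm tall; its black tray, 90 mm (x) by 160 mm (y), slides straight down into its top. The pocket is 76 mm (x) by 92 mm (y), bright metal floor, 8 mm deep below the tray's rim, open above. The axes are the tray's: z up, y along its long side towards the press pad. Raised, the floor is 97 mm above the bench.
- press_pad (a point): Centre of the top of the green press pad, 66 mm (x) by 46 mm (y), level with the tray's rim on the solid end of the tray, 77 mm from tray_pocket along its +y. Same axes as tray_pocket. Raised, it is 105 mm above the bench and 15 mm above the housing's top.
- tray (a joint): How far the tray is pressed down, m: 0 raised, about 0.015 latched (rim flush with the housing's top), 0.021 at the hard stop. Push-push spring latch: the spring pushes back with 2 to 3 N at first and about 4 to 6 N near the stop. Pressed to the stop for a moment (beyond 0.019) and let go, the tray comes back up a few mm and stays latched; let go sooner, it springs back up; pressed to the stop a second time, it is released and rises again.
Things that resemble listed ones, but are neither listed nor needed, are in the scene too. Of the things that look like the pot_blue, take the one that is farthest to the robot's left at the start.

How it is judged (in metres and radians):
On the way, in this order (a step that is already met when the one before it is completed fails the run):
1. the blue-lidded pot stands in the pocket, let go, with the tray still raised (horizontal distance between pot_blue and tray_pocket below 0.03 m and z of pot_blue in the frame of tray_pocket below 0.004 m and angle between pot_blue's own z axis and vertical below 0.17 rad and contact force between the fingers and pot_blue below 0.1 N and value of joint tray below 0.008 m), for 0.2 s.
2. the tray has been pressed down and stays latched with nothing touching it (value of joint tray between 0.0125 and 0.0175 m and contact force between each of the arm, the fingers and anything else below 0.1 N), for 0.5 s.
At the end, for the whole second after the job is handed in: The tray stays latched, 12.5 to 17.5 mm below its raised position, with nothing pressing it; the blue-lidded pot stands at rest on the pocket's floor (within 4 mm), within 30 mm of the pocket's centre and upright within 10 degrees (value of joint tray between 0.0125 and 0.0175 m and horizontal distance between pot_blue and tray_pocket below 0.03 m and z of pot_blue in the frame of tray_pocket below 0.004 m and angle between pot_blue's own z axis and vertical below 0.17 rad and linear speed of pot_blue below 0.02 m/s); the robot touches nothing.
It fails at once if another pot is moved by more than 20 mm (distance of any of pot_orange, pot_white from where it was at the start of the episode above 0.02 m).
It fails at once if the blue-lidded pot is tipped by more than 40 degrees (angle between pot_blue's own z axis and vertical above 0.7 rad).
It fails at once if the blue-lidded pot is dropped (falls freely at over 0.8 m/s, from about 35 mm) (linear speed of pot_blue above 0.8 m/s and contact force between the fingers and pot_blue below 0.05 N).
It also fails if it takes over 42 s, if anything falls off the work surface, if the arm or the gripper's body presses on something with over 40 N, if the wrist force passes 120 N, or if a joint passes its speed limit or range.

## Robot

A 6-joint arm with a two-finger parallel gripper is mounted at the origin on the work surface. World frame = base frame: x ahead of the robot, y to its left, z up, the work surface at z = 0. Lengths are in mm, angles in degrees, forces in N, time in s.
With the tool pointing down it reaches from about 300 to 850 mm from the base axis. Payload 4.2 kg.
Tool frame: the origin (TCP) lies between the finger pads; the fingertips stand 19 mm ahead of it and the grasp point (between the pads) is the TCP (env.tips_ahead is the distance from the TCP to the fingertips, in mm); z points along the fingers, y is the direction in which the jaws open and shut (so a half turn about z gives the same grasp; the last joint's range is limited). The gripper opens to 91 mm and grips with 3 to 60 N. Pads are 32 mm wide; open, the fingers measure 118 mm over their backs; the gripper's body (76 mm by 178 mm) begins 60 mm behind the grasp point.
Start: joints at [76.031, 18.312, 89.639, -0, 72.044, -1.146], TCP at [127.614, 560.674, 232.976] pointing down, gripper open.
Joint ranges: [-177.97, 177.97], [-48.28, 115.42], [12.27, 149.76], [-77.06, 257.06], [2.81, 150.46], [-146.56, 146.56]. Speed limits (degrees/s): [147.25, 147.25, 180, 180, 180, 180].

## Interface

Orientations are given as [roll, pitch, yaw] about the fixed x, y, z axes, in that order (R = Rz(yaw) Ry(pitch) Rx(roll)).
In Python, from workcell import telemetry, viewer, job_done, env gives the robot as it stands. The module is installed in compiled form; this text tells all that it offers.
- The arm moves only by the shell command python3 -m jog 'ROWS' [FORCE]. ROWS is JSON, a list of rows, each a list of 3 entries, a list of its own where there are three numbers: the shift along the tool's x, y, z in cm, then the turn about the tool's z in degrees, then the opening, from 0 (shut) to 1 (fully open). A call has 1 to 10 rows; each row shifts and turns the pose as measured when the row begins, along the tool's axes as they then stand; what a row does not reach is not made up. A row lasts 1/8 s, in which the tool goes at most 62.5 mm and 10.7 degrees, less where a joint would pass 70% of its speed; a pose out of reach is approached as far as the arm can. A call is refused whole if a number of a shift passes 6.25 or a number of a turn 10.7, either way. A call with a gripper value outside its range is refused whole. The fingers move at their own pace and stop on an object; FORCE is the grip in N (left out, the last holds). Time passes only in rows, so rows that do not move let the fingers close. It gives the time, the measured TCP pose, the force and the opening at its end, in the units of the state.
- telemetry.state(): the state, without advancing time (a new reading comes with each control period).
- viewer.grab_frame(name): name is "scene" or "top" or "wrist"; returns a dict with "color" (384x512x3 uint8, red, green, blue), "K" (3x3 intrinsics, pixels), "rvec" (rotation vector, rad) and "tvec" (3), from world to camera coordinates, as OpenCV has them. Camera axes: x right, y down, z forward; pixel columns grow to the right and rows downward; lengths in mm; the calibration is good to about 2 mm. The wrist camera is an equidistant fisheye: a pixel r from the principal point sees the ray r / f radians off the axis. A picture is of the moment at which its call begins. There is no depth.
- job_done(): hands the job in, once; it reports no verdict.
The state is a dict: "time_s": time; "qpos": joint angles; "qvel": joint speeds; "effort": joint torques, N m; "ee_pos": TCP position; "ee_rot": TCP orientation; "force": force on the tool from outside, world axes, zero at the start; "torque": the same for the moment, N m; "gripper_width": finger opening in mm.
Only numpy, scipy, OpenCV 4.12 (cv2) and the standard library are available. Lean on these libraries where they do the work, as an engineer would, in place of code of your own. Each camera call takes 0.05 s, during which the arm holds its last target. There are 200 camera calls.

## Working session

There is one attempt and no reset: what is moved stays moved. The work goes in short steps, Python scripts to look and compute and a shell command to move; the robot and the scene stay as the last step left them, time stands still between calls to the robot, and variables do not carry over. Pictures are saved under pics/ and viewed, about 8 in all and at most 12, crops included, and the job is handed in when it is done.

```bash
mkdir -p pics; python3 - <<'E'
from workcell import telemetry, viewer
import cv2,pickle
for n in("scene","top"):
    f=viewer.grab_frame(n);pickle.dump(f,open(f"{n}0.pkl","wb"))
    cv2.imwrite(f"pics/{n}0.png",cv2.resize(f["color"][:,:,::-1],(800,600),interpolation=cv2.INTER_CUBIC))
s=telemetry.state();print(s["ee_pos"],s["ee_rot"],s["time_s"])
E
```

```text
[127.50711708 560.25255034 232.20349163] [-1.79908317e+02 -4.51561268e-04  1.67178913e+02] 0.1
```

View pics/top0.png

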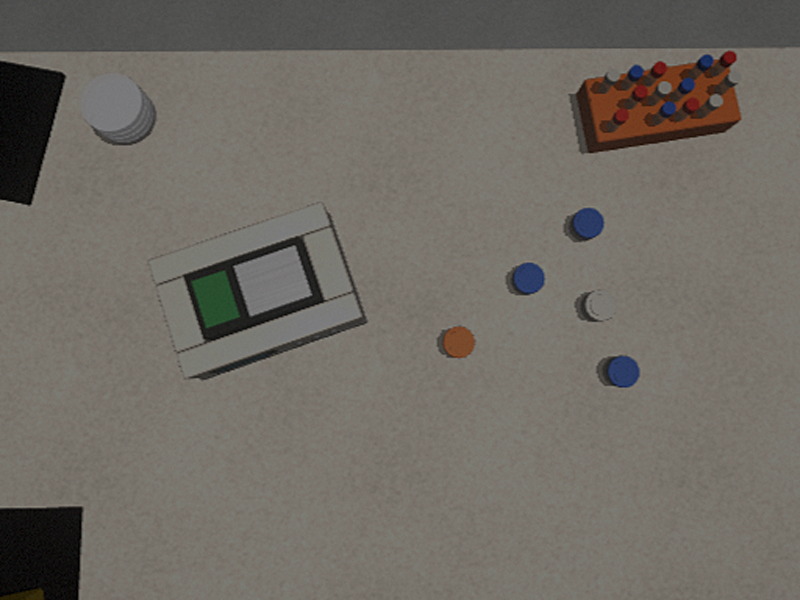

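View pics/scene0.png

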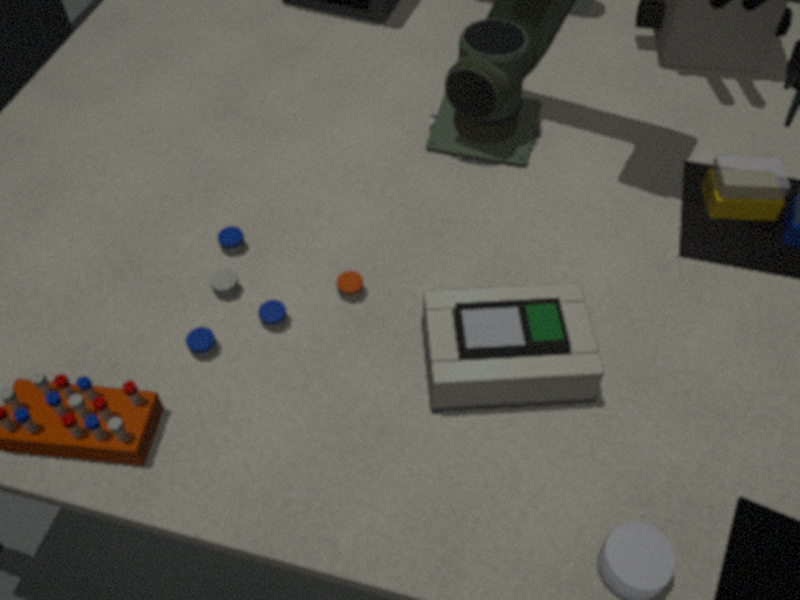

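The top view shows the following. The dock is at about (255,290), with the green pad at (215,299) and the metal pocket at (273,282). The orange lid is at (459,342) and the white lid at (600,305). Three items could be taken for pot_blue: blue lids at (528,278), (588,223) and (623,371). The vial caps in the orange rack are too small. The leftmost (+y) blue lid appears to be (528,278). I'll compute world positions and crop in close.

```bash
cat > h.py <<'E'
import numpy as np,cv2,pickle
def ray(f,u,v):
    R=cv2.Rodrigues(np.array(f["rvec"],float))[0];t=np.array(f["tvec"],float).ravel()
    d=np.linalg.inv(f["K"])@[u,v,1];return -R.T@t,R.T@d
def at(f,u,v,z):
    c,d=ray(f,u,v);return c+d*(z-c[2])/d[2]
E
python3 - <<'E'
from h import *
fs={n:pickle.load(open(n+"0.pkl","rb")) for n in("top","scene")}
def cen(f,lo,hi,name):
    hsv=cv2.cvtColor(f["color"],cv2.COLOR_RGB2HSV);m=cv2.inRange(hsv,lo,hi)
    n,l,s,c=cv2.connectedComponentsWithStats(m)
    for i in range(1,n):
        if s[i,4]>90: print(name,(c[i]*1.5625).round(0),s[i,4],[at(f,*c[i],z).round(1)[:2] for z in (32,105)])
for n,f in fs.items():
    cen(f,(105,120,40),(130,255,255),n+" blue");cen(f,(5,120,60),(15,255,255),n+" orange");cen(f,(50,100,30),(75,255,255),n+" green")
f=fs["top"]
for nm,u,v,z in [("white",600,305,32),("pocket",273,282,97),("hc1",322,203,90),("hc2",149,262,90),("hc3",366,321,90),("hc4",186,377,90)]:
    print(nm,at(f,u/1.5625,v/1.5625,z).round(1))
c=f["color"][120:260,270:430,::-1];cv2.imwrite("pics/crop.png",cv2.resize(c,(640,560),interpolation=cv2.INTER_CUBIC))
E
```

```text
top blue [588. 222.] 274 [array([ 659.3, -334.7]), array([ 641.5, -311. ])]
top blue [528. 278.] 287 [array([ 578.1, -243.7]), array([ 567.1, -227.7])]
top blue [623. 371.] 304 [array([ 441.1, -374.1]), array([ 441.8, -347. ])]
top orange [650. 107.] 2022 [array([ 835.6, -437.6]), array([ 802.9, -405.2])]
top orange [702.  87.] 344 [array([ 866.1, -519.9]), array([ 830.8, -480.6])]
top orange [458. 341.] 315 [array([ 486.9, -139.2]), array([ 483.7, -132. ])]
top green [215. 298.] 722 [array([553.8, 209.1]), array([544.9, 186.8])]
scene blue [792. 233.] 140 [array([181.6, 585.1]), array([259.4, 553.7])]
scene blue [230. 237.] 151 [array([ 444.4, -372.4]), array([ 503.1, -334.3])]
scene blue [271. 312.] 184 [array([ 580.6, -242.9]), array([ 629.4, -214.1])]
scene blue [200. 339.] 202 [array([ 661.6, -333.4]), array([ 704.6, -298.1])]
scene orange [349. 282.] 191 [array([ 488.7, -138.3]), array([ 544.3, -117.2])]
scene orange [ 79. 420.] 2679 [array([ 840.7, -445. ]), array([ 870.7, -401.6])]
scene green [544. 321.] 506 [array([486.7, 189.2]), array([542.4, 186.5])]
white [ 536.7 -346.3   32. ]
pocket [566.8 112.4  97. ]
hc1 [676.2  48.2  90. ]
hc2 [597.2 280.7  90. ]
hc3 [513.5 -10.8  90. ]
hc4 [442.7 226.8  90. ]
```

View pics/crop.png

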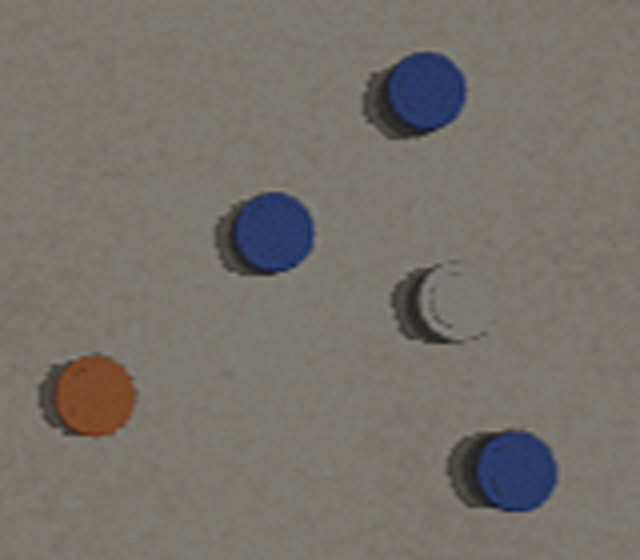

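The crop shows three blue lids at crop pixels (273,232), (427,91) and (516,471), the white one at (455,301) and the orange one at (95,395). By y, the leftmost blue lid is (579,-243) mm against -334 and -373, so that one is the target. The top and scene cameras agree to 3 mm. First I square the tool (yaw 180, so tool x = -X and tool y = +Y) and travel.

```bash
python3 -m jog '[[[0,0,0],-6.4,1],[[0,0,0],-6.4,1],[[-3,-5.3,0],0,1],[[-3,-5.3,0],0,1],[[-3,-5.3,0],0,1],[[-3,-5.3,0],0,1],[[-3,-5.3,0],0,1],[[-3,-5.3,0],0,1],[[-3,-5.3,0],0,1],[[-3,-5.3,0],0,1]]' 25
```

```text
time_s: 1.35
ee_pos: [375.4, 129.3, 230.2]
ee_rot: [-179.7, 0.0, -179.0]
force: [1.0, 0.2, 0.7]
gripper_width: 91.6
```

```bash
python3 -m jog '[[[-3,-5.3,0],-0.5,1],[[-3,-5.3,0],-0.5,1],[[-3,-5.3,0],0,1],[[-3,-5.3,0.5],0,1],[[-3,-5.3,1],0,1],[[-3,-5.3,2],0,1],[[-2,-4,2],0,1],[[0,0,0],0,1]]'; python3 - <<'E'
from h import *
from workcell import viewer
f=viewer.grab_frame("wrist");pickle.dump(f,open("w1.pkl","wb"))
cv2.imwrite("pics/w1.png",cv2.resize(f["color"][:,:,::-1],(800,600)))
E
```

```text
time_s: 2.35
ee_pos: [588.0, -233.9, 174.0]
ee_rot: [-179.8, 0.0, -178.4]
force: [-1.2, 0.2, -0.7]
gripper_width: 91.0
```

View pics/w1.png

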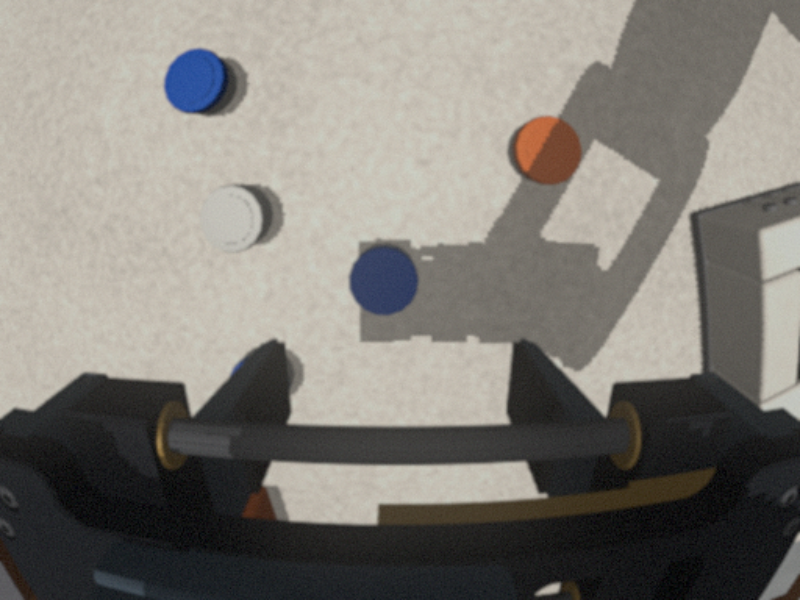

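The wrist view shows the target lid at (384,280), the white lid at (233,218), the orange lid at (548,150) and the jaws astride. I'll work out its position with the fisheye model.

```bash
cat >> h.py <<'E'
def fat(f,u,v,z):
    K=np.array(f["K"]);d=np.array([(u-K[0,2])/K[0,0],(v-K[1,2])/K[1,1]]);r=np.hypot(*d)+1e-9
    R=cv2.Rodrigues(np.array(f["rvec"],float))[0];t=np.array(f["tvec"],float).ravel()
    w=R.T@np.r_[d/r*np.sin(r),np.cos(r)];c=-R.T@t;return (c+w*(z-c[2])/w[2]).round(1)
E
python3 - <<'E'
from h import *
from workcell import telemetry
f=pickle.load(open("w1.pkl","rb"))
for p in((384,280),(233,218),(548,150)):print(fat(f,p[0]*.64,p[1]*.64,32))
s=telemetry.state();print(s["ee_pos"],s["ee_rot"])
E
```

```text
[ 577.3 -243.4   32. ]
[ 537.  -344.4   32. ]
[ 487.3 -140.2   32. ]
[ 587.70771152 -232.60138408  174.99962951] [-1.79853398e+02  4.07566222e-02 -1.78360153e+02]
```

```bash
python3 -m jog '[[[0.9,-1.05,3],1.6,1],[[0,0,4],0,1],[[0,0,3],0,1],[[0,0,0],0,1]]'
```

```text
time_s: 2.9
ee_pos: [578.5, -239.5, 76.3]
ee_rot: [-179.9, 0.2, -179.8]
force: [0.2, 0.0, -0.2]
gripper_width: 91.0
```

```bash
python3 -m jog '[[[0,-0.4,2],0,1],[[0,0,1.8],0,1],[[0,0,0.5],0,1],[[0,0,0],0,1]]'
```

```text
time_s: 3.4
ee_pos: [581.8, -242.3, 38.4]
ee_rot: [-179.7, 0.7, -179.7]
force: [-0.2, 0.5, -0.4]
gripper_width: 91.0
```

```bash
python3 -m jog '[[[0.3,-0.1,0.6],0,1],[[0,0,0.2],0,1],[[0,0,0],0,1]]'; python3 -m jog '[[[0,0,0],0,0.3],[[0,0,0],0,0.3],[[0,0,0],0,0.3],[[0,0,0],0,0.3],[[0,0,0],0,0.3],[[0,0,0],0,0.3]]' 25
```

```text
time_s: 3.78
ee_pos: [579.6, -243.7, 31.4]
ee_rot: [-179.6, 0.9, -179.7]
force: [0.7, 0.7, -1.0]
gripper_width: 91.3
time_s: 4.53
ee_pos: [579.8, -243.9, 31.7]
ee_rot: [-179.6, 0.9, -179.7]
force: [0.3, 0.2, 0.4]
gripper_width: 45.0
```

Width 45 mm with 27 mm commanded, so the lid is held. Lift.

```bash
python3 -m jog '[[[0,0,-2],0,0.3],[[0,0,-4],0,0.3],[[0,0,-5],0,0.3],[[0,0,-5],0,0.3],[[0,2,-1],0,0.3],[[0,4,0],0,0.3],[[0.2,5,0],0,0.3],[[0.2,5,0],0,0.3],[[0.2,5,0],0,0.3],[[0.2,5,0],0,0.3]]'
```

```text
time_s: 5.78
ee_pos: [563.0, 25.9, 197.8]
ee_rot: [-179.9, 0.1, -180.0]
force: [1.5, 1.1, -0.9]
gripper_width: 45.4
```

Held. Remaining: x +4, y +86. Then I check with the wrist camera.

```bash
python3 -m jog '[[[-0.2,4,0],0,0.3],[[-0.2,3,0],0,0.3],[[0,1.2,1],0,0.3],[[0,0,1],0,0.3],[[0,0,0],0,0.3]]'; python3 - <<'E'
from h import *
from workcell import viewer
f=viewer.grab_frame("wrist");pickle.dump(f,open("w2.pkl","wb"))
cv2.imwrite("pics/w2.png",cv2.resize(f["color"][:,:,::-1],(800,600)))
E
```

```text
time_s: 6.4
ee_pos: [560.7, 114.2, 170.0]
ee_rot: [-179.8, -0.6, -179.6]
force: [-0.1, -0.6, 0.2]
gripper_width: 45.2
```

View pics/w2.png

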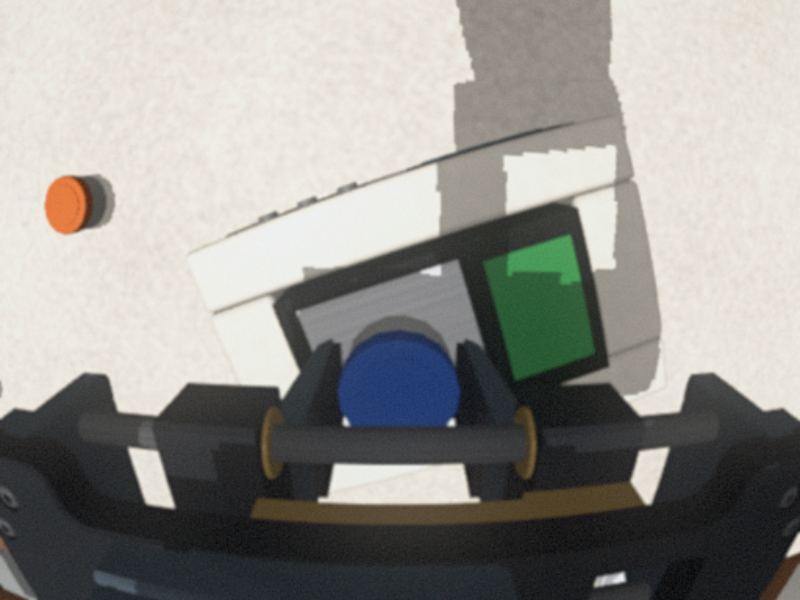

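The wrist view shows the blue lid held level at (400,385) over the pocket. The pocket floor's near corners are (297,309) and (460,261). The pad corners are (484,263), (572,235), (597,352) and (515,381).

```bash
python3 - <<'E'
from h import *
f=pickle.load(open("w2.pkl","rb"))
P=lambda u,v,z:fat(f,u*.64,v*.64,z)
g=np.array([P(*p,105) for p in((484,263),(572,235),(597,352),(515,381))]);a,b=P(297,309,97),P(460,261,97)
print(g,g.mean(0));print(a,b,np.linalg.norm(a-b))
y=(b-a)/np.linalg.norm(b-a);x=np.array([y[1],-y[0],0]);print(y,"pocket",(a+b)/2+x*38,"pocket from pad",g.mean(0)-77*y)
E
```

```text
[[521.8 155.4 105. ]
 [506.6 199.8 105. ]
 [568.7 221.5 105. ]
 [584.6 176.2 105. ]] [545.425 188.225 105.   ]
[547.9  61.9  97. ] [522.5 144.7  97. ] 86.60831368869847
[-0.29327439  0.95602831  0.        ] pocket [571.52907588 114.44442666  97.        ] pocket from pad [568.0071277  114.61081992 105.        ]
```

```bash
python3 -m jog '[[[-0.7,0,1.5],0,0.3],[[0,0,1.5],0,0.3],[[0,0,0.3],0,0.3],[[0,0,0],0,0.3]]'
```

```text
time_s: 6.95
ee_pos: [568.5, 111.6, 134.9]
ee_rot: [-179.8, -0.6, -179.9]
force: [0.2, -0.7, -1.0]
gripper_width: 45.4
```

```bash
python3 -m jog '[[[0,0.1,0.4],0,0.3],[[0,0,0.15],0,0.3],[[0,0,0],0,0.3],[[0,0,0],0,0.3]]'
```

```text
time_s: 7.45
ee_pos: [569.0, 113.0, 130.0]
ee_rot: [-179.8, -0.5, -179.8]
force: [-0.3, -1.1, 0.5]
gripper_width: 45.4
```

```bash
python3 -m jog '[[[0,0,0.15],0,0.3],[[0,0,0.1],0,0.3],[[0,0,0],0,0.3]]'
```

```text
time_s: 7.82
ee_pos: [569.0, 113.0, 128.3]
ee_rot: [-179.8, -0.5, -179.8]
force: [-0.9, -0.1, 1.8]
gripper_width: 45.1
```

About 2 N upward, so it is on the floor. Release and retreat upward.

```bash
python3 -m jog '[[[0,0,0],0,0.55],[[0,0,0],0,0.65],[[0,0,0],0,0.75],[[0,0,0],0,0.75],[[0,0,0],0,0.75],[[0,0,-2],0,0.75],[[0,0,-3],0,0.75],[[0,0,-3],0,0.75],[[0,0,0],0,0.75]]'; python3 - <<'E'
from h import *
from workcell import viewer
f=viewer.grab_frame("wrist");pickle.dump(f,open("w3.pkl","wb"))
cv2.imwrite("pics/w3.png",cv2.resize(f["color"][:,:,::-1],(800,600)))
E
```

```text
time_s: 8.95
ee_pos: [569.6, 113.2, 209.3]
ee_rot: [-179.8, -0.5, -179.8]
force: [0.0, 0.2, -1.2]
gripper_width: 68.2
```

View pics/w3.png

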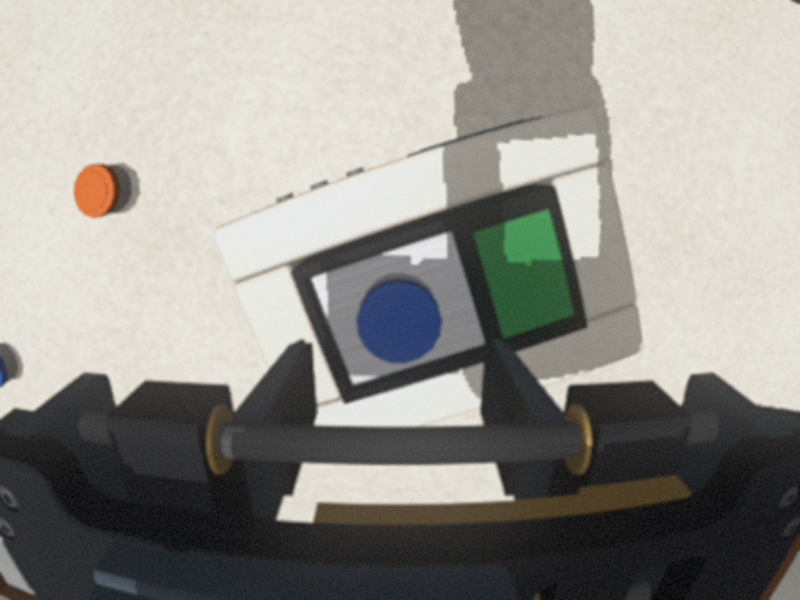

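The pot stands upright and near-centred in the pocket, lid at (398,320), tray raised. Pad centre at about (525,272). Next: shut the fingers and go above the pad at (545,188).

```bash
python3 -m jog '[[[1.2,4,0],0,0],[[1.2,3.5,0],0,0],[[0,0,1],0,0],[[0,0,3],0,0],[[0,0,2],0,0],[[0,0,0],0,0],[[0,0,0],0,0]]'
```

```text
time_s: 9.88
ee_pos: [539.0, 185.4, 136.6]
ee_rot: [-179.4, -1.5, -179.9]
force: [-0.1, -1.2, 0.4]
gripper_width: 1.9
```

```bash
python3 -m jog '[[[-0.5,0.2,0],0,0],[[0,0,0.6],0,0],[[0,0,0.8],0,0],[[0,0,0.6],0,0],[[0,0,0],0,0]]'
```

```text
time_s: 10.5
ee_pos: [545.6, 187.3, 117.5]
ee_rot: [-179.5, -1.2, -180.0]
force: [-1.5, 0.0, 2.3]
gripper_width: 0.1
```

Contact confirmed: the tray is about 6 mm down at 2.3 N. Continue to the stop (TCP about 103).

```bash
python3 -m jog '[[[0,0,0.5],0,0],[[0,0,0.5],0,0],[[0,0,0.4],0,0],[[0,0,0.3],0,0],[[0,0,0],0,0]]'
```

```text
time_s: 11.12
ee_pos: [545.5, 187.3, 103.7]
ee_rot: [-179.5, -1.1, -180.0]
force: [-1.5, -1.1, 3.5]
gripper_width: 0.6
```

```bash
python3 -m jog '[[[0,0,0.25],0,0],[[0,0,0.2],0,0],[[0,0,0],0,0]]'
```

```text
time_s: 11.5
ee_pos: [545.5, 187.3, 103.9]
ee_rot: [-179.5, -0.9, -180.0]
force: [-0.4, 0.0, 3.3]
gripper_width: 0.1
```

```bash
python3 -m jog '[[[0,0,0.4],0,0],[[0,0,0.5],0,0]]'
```

```text
time_s: 11.75
ee_pos: [545.6, 187.3, 102.7]
ee_rot: [-179.6, -0.7, -179.9]
force: [-12.4, -4.1, 41.3]
gripper_width: 0.3
```

At the hard stop: z does not go lower and the force is 41 N. Let go by rising straight up.

```bash
python3 -m jog '[[[0,0,-0.5],0,0],[[0,0,-1.5],0,0],[[0,0,-4],0,0],[[0,0,-5],0,0],[[2,-5,-1],0,0],[[2,-5,0],0,0],[[0,0,0],0,0],[[0,0,0],0,0]]'; python3 - <<'E'
from h import *
from workcell import viewer
for n in("wrist","scene"):
    f=viewer.grab_frame(n);pickle.dump(f,open(n+"4.pkl","wb"))
    c=f["color"] if n=="wrist" else f["color"][170:270,250:400]
    cv2.imwrite(f"pics/{n}4.png",cv2.resize(c[:,:,::-1],(800,600) if n=="wrist" else (750,500),interpolation=cv2.INTER_CUBIC))
E
```

```text
time_s: 12.75
ee_pos: [507.3, 86.5, 227.5]
ee_rot: [-179.6, -0.8, -179.9]
force: [0.6, 0.4, 0.3]
gripper_width: 0.5
```

View pics/wrist4.png

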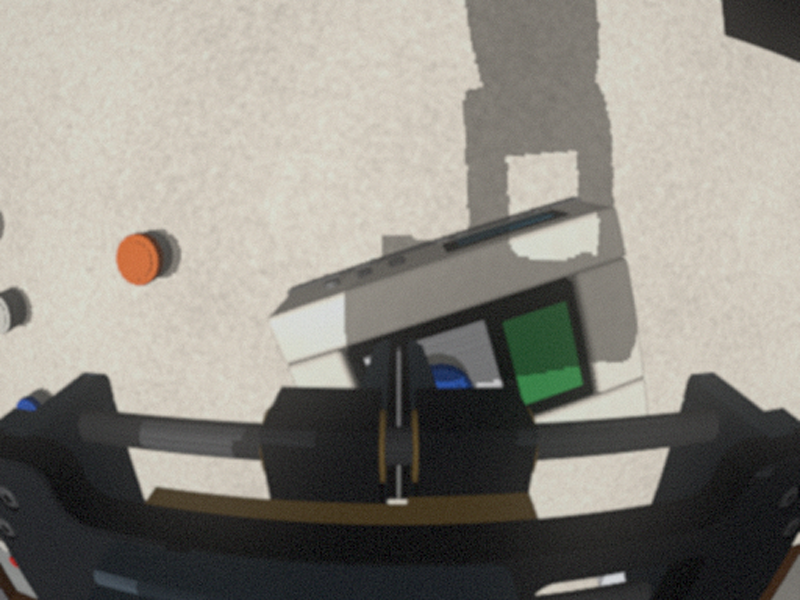

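View pics/scene4.png

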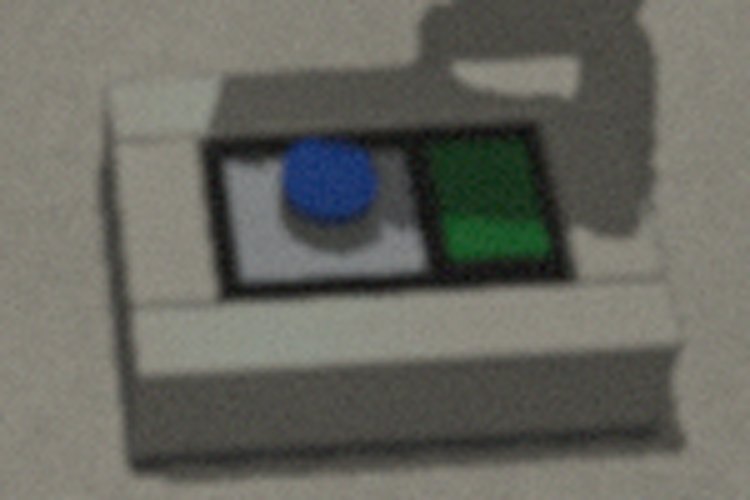

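The views show the pot upright in the pocket and the tray looking flush. I check its height numerically from the scene camera, before and after.

```bash
python3 - <<'E'
from h import *
for n in("scene0","scene4"):
    f=pickle.load(open(n+".pkl","rb"));hsv=cv2.cvtColor(f["color"],cv2.COLOR_RGB2HSV)
    m=cv2.inRange(hsv,(45,80,20),(80,255,255));k,l,s,c=cv2.connectedComponentsWithStats(m);i=1+s[1:,4].argmax()
    print(n,c[i],s[i],[at(f,*c[i],z).round(1)[:2] for z in(105,90)])
f=pickle.load(open("wrist4.pkl","rb"));g=[(503,322),(566,301),(584,383),(527,404)]
for z in(105,90):
    q=np.array([fat(f,u*.64,v*.64,z) for u,v in g]);print(z,q.mean(0),np.linalg.norm(q-np.roll(q,1,0),axis=1))
E
python3 -m jog '[[[0,0,0],0,0],[[0,0,0],0,0],[[0,0,0],0,0],[[0,0,0],0,0]]'
```

```text
scene0 [347.92723881 205.8880597 ] [336 193  26  27 536] [array([542.9, 186.5]), array([531.5, 187. ])]
scene4 [347.26035503 209.71203156] [334 197  27  26 507] [array([554.2, 186.6]), array([543. , 187.1])]
105 [539.3   183.825 105.   ] [63.24942687 43.70308914 62.30971032 42.86315434]
90 [545.325 189.05   90.   ] [66.57326791 46.07569858 65.76055048 45.29812358]
time_s: 13.35
ee_pos: [507.9, 89.1, 226.1]
ee_rot: [-179.5, -0.9, -179.6]
force: [0.4, -0.0, -0.9]
gripper_width: 0.4
```

Both cameras put the pad at z ≈ 90, i.e. 15 mm down (latched), with its size 66 x 46 matching. Handing in.

```bash
python3 -c "
from workcell import job_done
print(job_done())"
```

```text
the job is handed in; nothing more can be done
None
```

I put the leftmost blue-lidded pot, found at about (579, -243) mm, upright in the raised tray's pocket and released it. I then pressed the green pad to the hard stop, at about 41 N, and let go. The job is handed in at about 13.4 s, but no verdict is reported.

- **Tray:** after release, both the wrist and scene cameras put the pad about 15 mm below its raised height, which is the latched position. On the way down the force stalled at about 3.3 N with the tray near the bottom, so I pressed once more without lifting off.
- **Pot:** it looks upright and near the pocket's centre in both pictures. I judged this by eye and did not measure its final tilt or offset.
- **Other pots:** the arm did not go near the orange and white pots after the grasp. I did not measure their positions again at the end.
- **Robot:** the arm is clear of everything, with force readings at noise level. No check failed or disagreed.

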